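# Touch check of the witness gauges

## Task

Do the arm's morning touch check: with the fingertips, lightly tap the cap of the blue witness gauge from above, then the yellow one, then the green one, so that each cap sinks about 5 mm and stays there, without driving any down onto its collar. Do not touch the red gauge, and do not shift, tip or lift any gauge or anything else on the bench.

Things in the scene. Friction and masses are not known exactly. Their poses are not given: they have to be found in the camera images.
- blue_gauge: blue-capped witness gauge (to be touched): a loose upright gauge of 0.5 kg, with a dark 50 x 50 x 18 mm foot, a 26 mm aluminium barrel, a 34 mm steel collar whose top is 58 mm above the bench, and a cap on a pin above the collar. Top of the raised cap 80 mm above the bench. Origin: centre of its underside, z up.
- blue_top (a point): centre of the top face of the blue cap (flat disc, 32 mm across, 10 mm thick); it goes down with the cap
- blue_cap (a joint): how far the blue cap has been pushed down, in m: 0 raised (start), 0.012 down on its collar. The pin is held by friction alone: it gives way at about 4 N (a little more when pushed fast), does not spring back and stays where it is left.
- yellow_gauge: yellow-capped witness gauge (to be touched): a loose upright gauge of 0.5 kg, with a dark 50 x 50 x 18 mm foot, a 26 mm aluminium barrel, a 34 mm steel collar whose top is 48 mm above the bench, and a cap on a pin above the collar. Top of the raised cap 70 mm above the bench. Origin: centre of its underside, z up.
- yellow_top (a point): centre of the top face of the yellow cap (flat disc, 32 mm across, 10 mm thick); it goes down with the cap
- yellow_cap (a joint): how far the yellow cap has been pushed down, in m: 0 raised (start), 0.012 down on its collar. The pin is held by friction alone: it gives way at about 4 N (a little more when pushed fast), does not spring back and stays where it is left.
- green_gauge: green-capped witness gauge (to be touched): a loose upright gauge of 0.5 kg, with a dark 50 x 50 x 18 mm foot, a 26 mm aluminium barrel, a 34 mm steel collar whose top is 68 mm above the bench, and a cap on a pin above the collar. Top of the raised cap 90 mm above the bench. Origin: centre of its underside, z up.
- green_top (a point): centre of the top face of the green cap (flat disc, 32 mm across, 10 mm thick); it goes down with the cap
- green_cap (a joint): how far the green cap has been pushed down, in m: 0 raised (start), 0.012 down on its collar. The pin is held by friction alone: it gives way at about 4 N (a little more when pushed fast), does not spring back and stays where it is left.
- red_gauge: red-capped witness gauge (the reference gauge, not to be touched): a loose upright gauge of 0.5 kg, with a dark 50 x 50 x 18 mm foot, a 26 mm aluminium barrel, a 34 mm steel collar whose top is 53 mm above the bench, and a cap on a pin above the collar. Top of the raised cap 75 mm above the bench. Origin: centre of its underside, z up.
- red_top (a point): centre of the top face of the red cap (flat disc, 32 mm across, 10 mm thick); it goes down with the cap
- red_cap (a joint): how far the red cap has been pushed down, in m: 0 raised (start), 0.012 down on its collar. The pin is held by friction alone: it gives way at about 4 N (a little more when pushed fast), does not spring back and stays where it is left.
- loupe: black eye loupe, 37 mm wide, 40 mm tall; bystander, loose on the bench; origin: centre of its underside
- thumb_screw: metal thumb screw, 22 mm wide, 25 mm tall, standing on its knurled head; bystander, loose on the bench; origin: centre of its underside
- gauge_weight: brass calibration weight with a knob, 26 mm wide, 38 mm tall; bystander, loose on the bench; origin: centre of its underside
- paste_syringe: white paste syringe with a blue tip, 144 x 24 x 20 mm, lying down; bystander, loose on the bench; origin: centre of its underside
- kapton_tape: roll of amber tape lying flat, 72 mm wide, 12 mm tall; bystander, loose on the bench; origin: centre of its underside
- amber_dropper: brown dropper bottle with a black top, 30 mm wide, 104 mm tall; bystander, loose on the bench; origin: centre of its underside
- align_stage: black alignment stage fixed to the bench between the gauges (always in the same place): about 190 mm in x, 210 mm in y with its micrometers, 130 mm tall at its highest; nothing else near the gauges rises above it, so fingertips 200 mm above the bench pass clear of everything. Origin: on the bench, near its front right
There are look-alikes about, which are no part of the job. What is shaped like the green_gauge but orange is not meant.

How it is judged:
By the outcome, as a careful person would: the job done as asked, in the order asked, and still so for the second after the job is handed in, with the robot touching nothing.
It also fails if it takes over 45 s, if anything falls off the work surface, if the arm or the gripper's body presses on something with over 40 N, if the wrist force passes 120 N, or if a joint passes its speed limit or range.

## Robot

A 6-joint arm with a two-finger parallel gripper is mounted at the origin on a cart in front of the work surface, level with it; the furniture and walls round the work are solid. World frame = base frame: x ahead of the robot, y to its left, z up, the work surface at z = 0. Lengths are in mm, angles in rad, forces in N, time in s.
With the tool pointing down it reaches from about 350 to 875 mm from the base axis. Payload 4.2 kg.
Tool frame: the origin (TCP) lies at the very end of the fingers, on their centre line; the grasp point (between the pads) lies arm.hold_point_z behind it (arm.hold_point_z is the distance from the TCP to the grasp point, in mm); y points along the fingers, x is the direction in which the jaws open and shut, and the axes are right-handed (so a half turn about y gives the same grasp; the last joint's range is limited). The gripper opens to 85 mm and grips with 20 to 120 N. Pads are 22 mm wide; open, the fingers measure 114 mm over their backs; the gripper's body (76 mm by 85 mm) begins 54 mm behind the grasp point. The pads swing forward as they close: fully open they stand 13 mm farther back than shut.
Start: joints at [1.558, 0.385, 0.008, 0, -1.194, -0.259], TCP at [167.759, 602.043, 199.912] pointing down, gripper open.
Joint ranges: [-3.14, 3.14], [-1.21, 2.06], [-1.07, 1.41], [-3.16, 2.05], [-2.99, -0.16], [-3.1, 3.1]. Speed limits (rad/s): [2.79, 2.79, 3.14, 3.14, 3.14, 3.14].

## Interface

Orientations are given as a unit quaternion [x, y, z, w].
In Python, from bench import arm gives the robot as it stands.
- The arm moves only by the shell command python3 -m creep 'ROWS'. ROWS is JSON, a list of rows, each a list of 3 entries, a list of its own where there are three numbers: the shift along the world's x, y, z in mm, then the turn, a rotation vector about the world's x, y, z in rad, then the gripper command: -1 is shut, 1 is fully open, values between are in proportion. In form: [[[dx, dy, dz], [wx, wy, wz], jaw], ...]. A call has 1 to 12 rows; each row is the pose to reach, as a shift and turn from the pose commanded when the call began; what a row does not reach only later rows make up. A row lasts 1/12 s, in which the tool goes at most 41.7 mm and 7.16 degrees, less where a joint would pass 70% of its speed; a pose out of reach is approached as far as the arm can. A call with a gripper value outside its range is refused whole. The fingers move at their own pace and stop on an object; the grip force is fixed at half the most. Time passes only in rows, so rows that repeat a pose let the fingers close. It gives the time, the measured TCP pose, the force and the opening at its end, in the units of the state.
- arm.read_state(): the state, without advancing time (a new reading comes with each control period).
- arm.get_image(name): name is "side" or "top" or "wrist"; returns (picture, depth): 420x560x3 uint8, red, green, blue; 420x560 float32, mm along the optical axis (not along the pixel's ray), 0 where there is no reading.
- arm.camera_params(name): a dict with "camera_matrix" (3x3 intrinsics, pixels), "k1" (the pictures are not rectified: a ray, as slopes to the right and down, at radius r is drawn at 1 + k1 r^2 times it, then the intrinsics apply), "extrinsics" (4x4, takes a point from world to camera coordinates); the wrist camera has in their place "T_tool_cam" (4x4, takes a point from camera to tool coordinates, whose origin is the TCP and whose axes are the tool frame's). Camera axes: x right, y down, z forward; pixel columns grow to the right and rows downward; lengths in mm; the calibration is good to about 2 mm. A picture is of the moment at which its call begins: read the wrist's pose just before it. camera_params takes no time and is no camera call.
- arm.job_done(): hands the job in, once; it reports no verdict.
The state is a dict: "clock": time; "joints": joint angles; "joint_vel": joint speeds; "joint_efforts": joint torques, N m; "position": TCP position; "ee_rot": TCP orientation; "contact_force": force on the tool from outside, world axes, zero at the start; "wrist_torque": the same for the moment, N m; "gripper_width": finger opening in mm.
Only numpy, scipy, OpenCV 4.12 (cv2) and the standard library are available. Lean on these libraries where they do the work, as an engineer would, in place of code of your own. Each camera call takes 0.05 s, during which the arm holds its last target.

## Working session

There is one attempt and no reset: what is moved stays moved. The work goes in short steps, Python scripts to look and compute and a shell command to move; the robot and the scene stay as the last step left them, time stands still between calls to the robot, and variables do not carry over. Pictures are saved under pics/ and viewed, and the job is handed in when it is done.

```bash
ls; mkdir -p pics; python3 - <<'E'
from bench import arm
import cv2,numpy as np
s=arm.read_state(); print(s)
for n in("top","side","wrist"):
    p,d=arm.get_image(n); cv2.imwrite(f"pics/{n}0.png",p[:,:,::-1]); np.savez(f"{n}0.npz",p=p,d=d)
    print(n,arm.camera_params(n))
print(arm.hold_point_z)
E
```

```text
pics
{'clock': 0.0, 'joints': array([ 1.55761004e+00,  3.85598056e-01,  6.62672189e-03, -5.42375545e-04,
       -1.19400611e+00, -2.58600982e-01]), 'joint_vel': array([-0.00124995,  0.00021703, -0.00122956,  0.00097332,  0.00051288,
        0.00198606]), 'joint_efforts': array([-1.32619784e-04, -3.92286587e+01,  1.88399488e+01,  4.18620989e+00,
       -4.58254537e-03, -1.72262919e-06]), 'position': array([167.57897947, 601.43065683, 198.79053211]), 'ee_rot': array([ 0.42821078, -0.56267238,  0.56366891, -0.42698089]), 'contact_force': array([ 1.2930696 , -0.34738494, -1.04914028]), 'wrist_torque': array([ 0.01343458, -0.02329275, -0.03317602]), 'gripper_width': 85.03428840670324}
top {'camera_matrix': array([[396.15599193,   0.        , 284.6137748 ],
       [  0.        , 396.15599193, 211.51626094],
       [  0.        ,   0.        ,   1.        ]]), 'k1': 0.004787210011456707, 'extrinsics': array([[ 6.63589809e-03, -9.99707138e-01,  2.32723461e-02,
         1.66223346e+02],
       [-9.85024650e-01, -1.05445684e-02, -1.72090820e-01,
         5.09824666e+02],
       [ 1.72285818e-0
[... 594 characters left out ...]
-01,
         1.67711184e+03],
       [ 0.00000000e+00,  0.00000000e+00,  0.00000000e+00,
         1.00000000e+00]])}
wrist {'camera_matrix': array([[357.47979178,   0.        , 285.4830169 ],
       [  0.        , 357.47979178, 207.70303673],
       [  0.        ,   0.        ,   1.        ]]), 'k1': -0.024832183432526588, 'T_tool_cam': array([[ 9.99999668e-01, -7.08649549e-05, -8.11558149e-04,
         7.76415245e-01],
       [ 7.48137575e-04, -3.14361761e-01,  9.49302967e-01,
        -1.73006456e+02],
       [-3.22395161e-04, -9.49303259e-01, -3.14361604e-01,
         8.03703309e+01],
       [ 0.00000000e+00,  0.00000000e+00,  0.00000000e+00,
         1.00000000e+00]])}
18.700000000000003
```

View pics/top0.png

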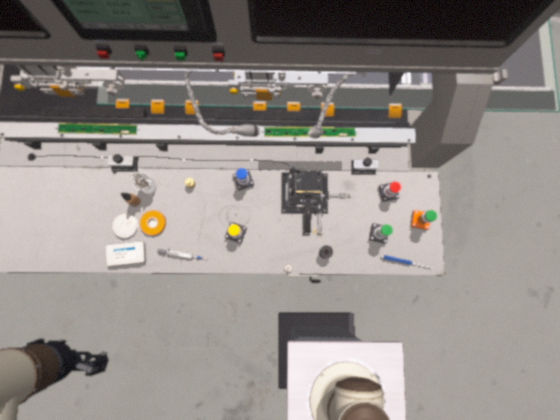

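View pics/side0.png

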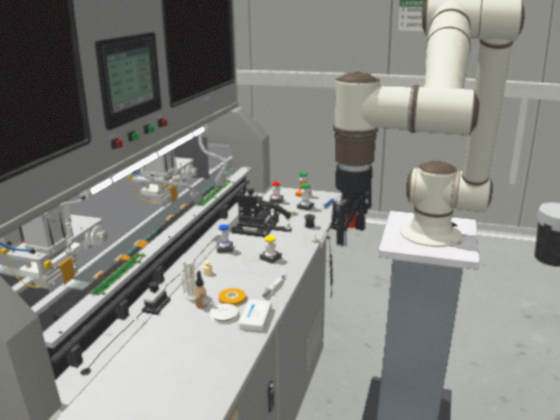

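View pics/wrist0.png

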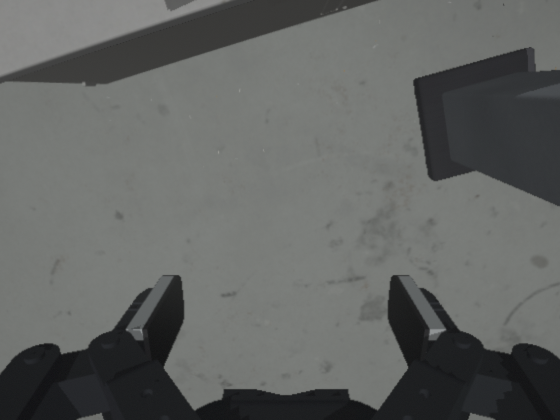

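```bash
cat > h.py <<'E'
import numpy as np,cv2
from bench import arm
from scipy.spatial.transform import Rotation as R
def cam(n,s=None):
    c=arm.camera_params(n);K=np.array(c["camera_matrix"])
    if n=="wrist":
        T=np.eye(4);T[:3,:3]=R.from_quat(s["ee_rot"]).as_matrix();T[:3,3]=s["position"]
        T=T@np.array(c["T_tool_cam"])
    else: T=np.linalg.inv(np.array(c["extrinsics"]))
    return K,c["k1"],T
def ray(C,u,v):
    K,k,T=C
    p=cv2.undistortPoints(np.array([[[u,v]]],float),K,np.array([k,0,0,0,0.]))[0,0]
    return T[:3,3],T[:3,:3]@np.array([p[0],p[1],1])
def atz(C,u,v,z):
    o,d=ray(C,u,v); return o+d*(z-o[2])/d[2]
def atd(C,u,v,dep):
    o,d=ray(C,u,v); return o+d*dep
def proj(C,P):
    K,k,T=C;Ti=np.linalg.inv(T);r,_=cv2.Rodrigues(Ti[:3,:3])
    return cv2.projectPoints(np.array(P,float).reshape(-1,3),r,Ti[:3,3],K,np.array([k,0,0,0,0.]))[0].reshape(-1,2)
def blobs(p,lo,hi,mn=30):
    h=cv2.cvtColor(np.ascontiguousarray(p),cv2.COLOR_RGB2HSV)
    m=cv2.inRange(h,np.array(lo),np.array(hi))
    n,l,st,c=cv2.connectedComponentsWithStats(m)
    return [(c[i],st[i,4],l==i) for i in range(1,n) if st[i,4]>=mn]
HS={"blue":((108,140,90),(125,255,255)),"yellow":((25,150,130),(34,255,255)),"green":((50,120,70),(80,255,255)),"red":((0,170,120),(5,255,255))}
E
python3 - <<'E'
from h import *
f=np.load("top0.npz");p,d=f["p"],f["d"]
C=cam("top")
H={"blue":80,"yellow":70,"green":90,"red":75}
for k,(lo,hi) in HS.items():
    for c,a,m in blobs(p,lo,hi,25):
        if c[1]<150: continue
        print(k,c.round(1),a,atz(C,*c,H[k]).round(1),atd(C,*c,np.median(d[m])).round(1))
print(R.from_quat(arm.read_state()["ee_rot"]).as_matrix().round(3))
a=cv2.resize(p[150:280,200:450],None,fx=3.2,fy=3.2,interpolation=cv2.INTER_CUBIC)[:,:,::-1]
cv2.imwrite("pics/c1.png",a)
f=np.load("side0.npz");p=f["p"]
a=cv2.resize(p[160:280,200:360],None,fx=5,fy=5,interpolation=cv2.INTER_CUBIC)[:,:,::-1]
cv2.imwrite("pics/c2.png",a)
E
```

```text
blue [241.1 173.4] 76 [606.8 291.9  80. ] [606.4 291.8  81.5]
yellow [233.3 229.4] 89 [452.7 309.7  70. ] [452.6 309.6  70.9]
green [430.5 215.3] 75 [ 493.8 -222.7   90. ] [ 493.7 -222.5   90.4]
green [386.  229.7] 72 [ 453.4 -100.5   90. ] [ 453.3 -100.2   91. ]
red [394.7 186.8] 67 [ 575.5 -133.4   75. ] [ 575.5 -133.4   74.8]
[[-0.269 -0.     0.963]
 [-0.963 -0.002 -0.269]
 [ 0.002 -1.     0.   ]]
```

View pics/c1.png

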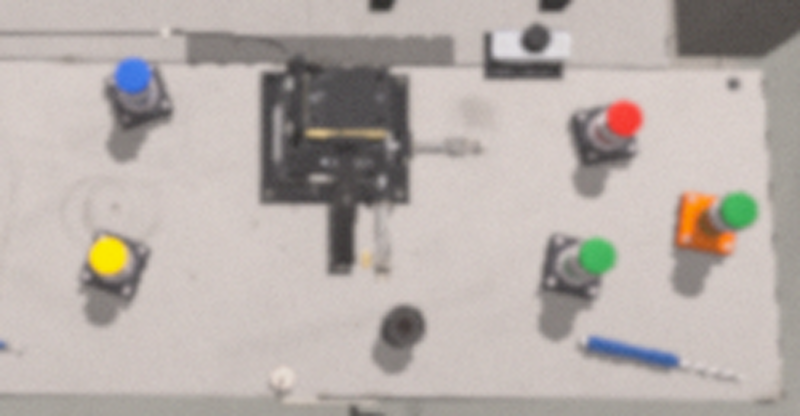

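View pics/c2.png

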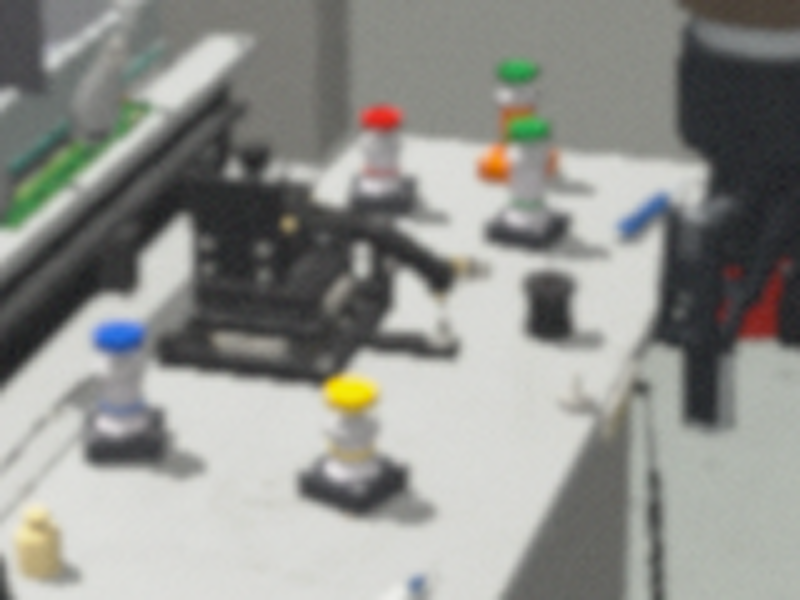

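```bash
python3 - <<'E'
from h import *
P=[]
for n in("top","side"):
    d=np.load(n+"0.npz")["d"];C=cam(n);K,k,T=C
    v,u=np.mgrid[0:420,0:560]
    q=cv2.undistortPoints(np.stack([u,v],-1).reshape(-1,1,2).astype(float),K,np.array([k,0,0,0,0.])).reshape(-1,2)
    dd=d.reshape(-1);X=(np.c_[q,np.ones(len(q))]*dd[:,None])@T[:3,:3].T+T[:3,3]
    P.append(X[dd>0])
P=np.concatenate(P)
print("max height, rows x, cols y 500..-300 step 100 (bins 100)")
for x in range(300,1000,25):
    r=[]
    for y in range(-300,501,100):
        m=(abs(P[:,0]-x-12.5)<12.5)&(abs(P[:,1]-y)<50)
        r.append(f"{P[m,2].min():.0f}/{P[m,2].max():.0f}" if m.any() else "-")
    print(x,r)
E
```

```text
max height, rows x, cols y 500..-300 step 100 (bins 100)
300 ['-893/-866', '-895/-863', '-895/-870', '-890/-192', '-892/-8', '-893/-863', '-894/-865', '-892/-867', '-893/-866']
325 ['-895/6', '-895/6', '-893/7', '-896/6', '-894/6', '-897/26', '-893/6', '-891/6', '-891/6']
350 ['-891/6', '-894/19', '-892/15', '-893/6', '-881/8', '-890/27', '-6/7', '-6/8', '-6/6']
375 ['-891/5', '-895/19', '-894/18', '-896/45', '-880/43', '-6/6', '-7/7', '-6/19', '-423/22']
400 ['-894/6', '-892/6', '-891/19', '-900/45', '-889/45', '-770/7', '-692/20', '-594/7', '-498/23']
425 ['-891/5', '-893/7', '-891/95', '-895/7', '-894/64', '-7/7', '-6/74', '-6/8', '-6/18']
450 ['-5/5', '-6/22', '-5/94', '-5/7', '-7/81', '-6/7', '-6/74', '-6/7', '-6/18']
475 ['-7/4', '-6/94', '-5/23', '-7/6', '-5/93', '-5/8', '-5/21', '-6/8', '-6/18']
500 ['-3/5', '-6/96', '-7/5', '-6/17', '-4/96', '-7/55', '-5/6', '-7/7', '-7/17']
525 ['-5/7', '-6/6', '-6/19', '-6/44', '7/133', '-6/128', '-5/7', '-5/8', '-6/7']
550 ['-6/6', '-7/71', '-6/79', '-6/46', '9/135', '-5/135', '-6/15', '-5/7', '-6/66']
575 ['-5/5', '-6/73', '-6/80', '-6/1
[... 792 characters left out ...]
']
800 ['44/290', '-58/301', '40/71', '40/283', '42/216', '39/284', '40/283', '39/275', '39/70']
825 ['-59/68', '-61/288', '57/236', '60/70', '59/214', '59/227', '58/273', '39/70', '57/71']
850 ['-60/69', '-59/275', '60/233', '58/71', '59/211', '58/172', '58/256', '58/70', '57/70']
875 ['60/72', '59/231', '59/231', '60/71', '60/71', '59/208', '58/234', '58/71', '58/74']
900 ['58/67', '60/219', '60/227', '58/70', '-', '59/227', '57/229', '58/70', '57/243']
925 ['62/68', '61/212', '59/212', '63/63', '61/64', '59/66', '59/66', '58/67', '58/235']
950 ['-', '-', '141/199', '-', '60/67', '59/67', '59/66', '58/65', '58/65']
975 ['-', '-', '144/187', '-', '59/68', '58/68', '58/66', '60/65', '58/65']
```

```bash
python3 - <<'E'
from h import *
for n in("top","side"):
    d=np.load(n+"0.npz")["d"];C=cam(n);K,k,T=C
    v,u=np.mgrid[0:420,0:560]
    uv=np.stack([u,v],-1).reshape(-1,2)
    q=cv2.undistortPoints(uv.reshape(-1,1,2).astype(float),K,np.array([k,0,0,0,0.])).reshape(-1,2)
    dd=d.reshape(-1);X=(np.c_[q,np.ones(len(q))]*dd[:,None])@T[:3,:3].T+T[:3,3]
    m=(dd>0)&(X[:,0]>600)&(X[:,0]<725)&(X[:,1]>200)&(X[:,1]<400)&(X[:,2]>90)
    print(n,m.sum());print(np.c_[uv,X.round()][m][::max(1,m.sum()//25)].astype(int))
E
```

```text
top 1158
[[193 106 724 394 250]
 [196 116 705 389 235]
 [204 124 684 369 237]
 [243 126 706 281 176]
 [250 127 706 264 169]
 [256 128 707 249 162]
 [245 129 698 276 175]
 [226 130 686 321 198]
 [272 130 722 208 110]
 [245 131 693 276 175]
 [218 132 675 339 211]
 [264 132 716 230 110]
 [237 133 688 297 173]
 [210 134 708 376 110]
 [256 134 693 249 153]
 [229 135 706 325 111]
 [202 136 701 397 112]
 [248 136 688 270 151]
 [222 137 701 344 108]
 [268 137 703 219 107]
 [241 138 698 292 110]
 [213 139 694 367 110]
 [259 139 697 243 108]
 [232 140 693 316 107]
 [220 141 693 350  97]
 [267 141 694 222  99]]
side 639
[[167 181 722 397 248]
 [173 183 710 386 239]
 [179 184 694 380 235]
 [184 185 681 374 232]
 [193 187 669 343 216]
 [191 193 691 319 186]
 [196 195 685 298 172]
 [201 197 686 265 153]
 [194 200 696 292 153]
 [200 202 692 263 135]
 [206 204 700 205 105]
 [204 206 699 223 105]
 [196 208 714 249 107]
 [204 209 693 236 101]
 [197 211 700 272 107]
 [188 213 721 292 106]
 [197 214 692 289 105]
 [188 216 709 316 108]
 [196 217 691 298  99]
 [186 219 705 337 107]
 [194 220 693 310  94]
 [184 222 703 354 105]
 [174 224 723 379 107]
 [180 225 704 378 106]
 [186 226 689 371 101]
 [183 228 688 390 103]]
```

Seen: blue cap (241,173), yellow (233,229), red (395,187). There are two green caps: (386,230) on a dark foot, which is the right one, and (430,215) on an orange foot, which is the look-alike. The crop confirms this. A hose behind blue at x≈670–690 and z≈170–215 must be avoided, so I'm turning the tool to put the camera toward -y.

```bash
python3 -m creep '[[[330,-260,0],[0,0,-1.3],-1],[[330,-260,0],[0,0,-1.3],-1],[[330,-260,0],[0,0,-1.3],-1],[[330,-260,0],[0,0,-1.3],-1],[[330,-260,0],[0,0,-1.3],-1],[[330,-260,0],[0,0,-1.3],-1],[[330,-260,0],[0,0,-1.3],-1],[[330,-260,0],[0,0,-1.3],-1],[[330,-260,0],[0,0,-1.3],-1],[[330,-260,0],[0,0,-1.3],-1],[[330,-260,0],[0,0,-1.3],-1],[[330,-260,0],[0,0,-1.3],-1]]'
python3 - <<'E'
from h import *
s=arm.read_state();p,d=arm.get_image("wrist");cv2.imwrite("pics/w1.png",p[:,:,::-1]);np.savez("w1.npz",p=p,d=d)
print(s["position"].round(1),R.from_quat(s["ee_rot"]).as_matrix().round(3),s["contact_force"].round(1),s["gripper_width"])
C=cam("wrist",s)
for k,z in(("blue",80),("yellow",70)):
    for c,a,m in blobs(p,*HS[k],60):
        print(k,c.round(1),a,atz(C,*c,z).round(1),atd(C,*c,np.median(d[m])).round(1))
print(proj(C,s["position"]))
E
```

```text
clock: 1.15
position: [499.3, 339.9, 199.1]
ee_rot: [-0.002, -0.707, 0.707, 0.003]
contact_force: [0.0, 0.1, 0.8]
gripper_width: 0.3
[499.3 339.9 199.1] [[-1.    -0.001 -0.006]
 [ 0.006 -0.001 -1.   ]
 [ 0.001 -1.     0.001]] [0.  0.1 0.8] 0.25486402919180096
blue [153.4 133.3] 1079 [605.1 291.2  80. ] [605.5 291.3  79. ]
[[284.57360965 250.50956547]]
```

View pics/w1.png

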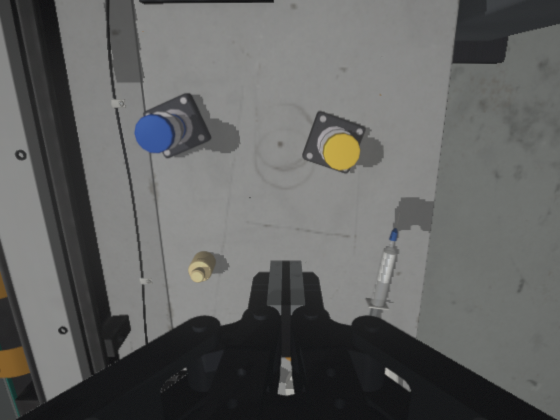

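```bash
python3 -m creep '[[[106,-49,0],[0,0,0],-1],[[106,-49,0],[0,0,0],-1],[[106,-49,0],[0,0,0],-1],[[106,-49,0],[0,0,0],-1],[[106,-49,-30],[0,0,0],-1],[[106,-49,-60],[0,0,0],-1],[[106,-49,-85],[0,0,0],-1],[[106,-49,-100],[0,0,0],-1],[[106,-49,-104],[0,0,0],-1],[[106,-49,-104],[0,0,0],-1],[[106,-49,-104],[0,0,0],-1]]'
python3 - <<'E'
from h import *
s=arm.read_state();p,d=arm.get_image("wrist");cv2.imwrite("pics/w2.png",p[:,:,::-1])
p2,_=arm.get_image("side");cv2.imwrite("pics/s2.png",cv2.resize(p2[160:280,180:340],None,fx=5,fy=5,interpolation=cv2.INTER_CUBIC)[:,:,::-1])
print(s["position"].round(2),s["contact_force"].round(2))
s=arm.read_state();print(s["position"].round(2),s["contact_force"].round(2))
C=cam("wrist",s)
for c,a,m in blobs(p,*HS["blue"],60):
    print(c.round(1),a,atz(C,*c,80).round(1),np.median(d[m]))
E
```

```text
clock: 2.12
position: [603.8, 294.3, 97.0]
ee_rot: [0.0, 0.707, -0.707, 0.001]
contact_force: [0.6, 0.6, 0.7]
gripper_width: -0.0
[603.82 294.34  97.03] [0.59 0.62 0.7 ]
[604.42 294.25  97.9 ] [ 0.65 -0.98 -0.79]
[280.1 230.8] 2032 [607.1 290.3  80. ] 205.61517
```

View pics/w2.png

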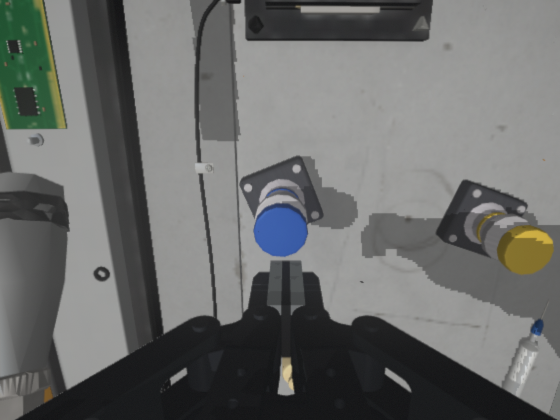

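View pics/s2.png

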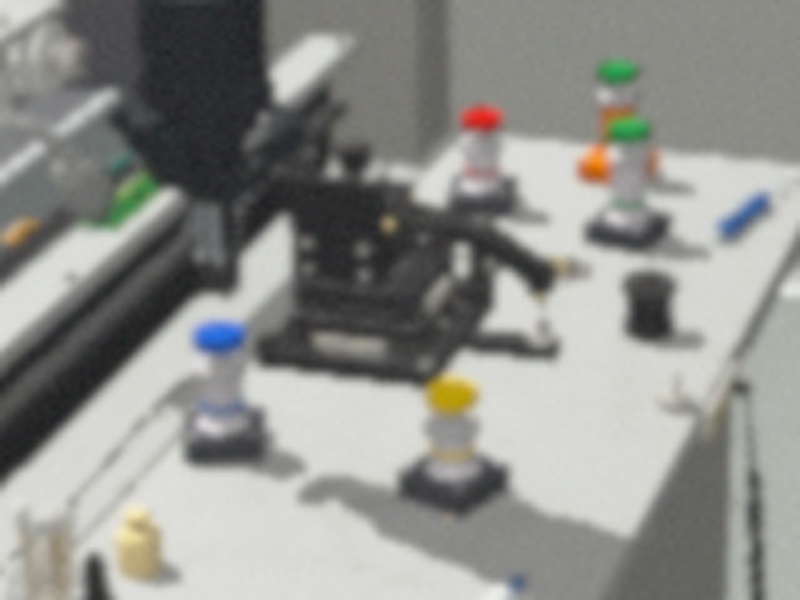

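```bash
python3 - <<'E'
from h import *
f=np.load("w1.npz");p,d=f["p"],f["d"]
K,k,_=cam("wrist",arm.read_state())
T=np.array(arm.camera_params("wrist")["T_tool_cam"])
for u in(272,285,300):
  for v in range(246,330,6):
    print(u,v,p[v,u],d[v,u].round(0),atd((K,k,T),u,v,d[v,u]).round(1))
E
```

```text
272 246 [141 141 139] 405.0 [-14.8 197.7 -87.3]
272 252 [141 141 139] 409.0 [-14.9 199.6 -95.7]
272 258 [141 141 140] 412.0 [ -15.1  200.1 -103.5]
272 264 [75 77 77] 151.0 [ -5.2 -37.1  11.2]
272 270 [74 77 76] 146.0 [ -5.  -42.7  11.3]
272 276 [74 75 76] 140.0 [ -4.8 -48.2  11.7]
272 282 [73 75 75] 135.0 [ -4.6 -53.3  11.9]
272 288 [72 74 74] 132.0 [ -4.5 -56.8  11.4]
272 294 [64 66 66] 128.0 [ -4.4 -61.2  11.6]
272 300 [64 65 66] 125.0 [ -4.2 -65.   11.6]
272 306 [82 83 85] 122.0 [ -4.1 -67.9  11.1]
272 312 [30 30 31] 115.0 [ -3.9 -74.2  13. ]
272 318 [27 27 29] 113.0 [ -3.8 -76.6  12.5]
272 324 [26 27 27] 111.0 [ -3.7 -79.   12. ]
285 246 [140 140 138] 409.0 [ -0.  201.2 -88.9]
285 252 [140 141 139] 409.0 [ -0.  199.5 -95.7]
285 258 [139 140 138] 412.0 [-1.000e-01  2.001e+02 -1.035e+02]
285 264 [41 42 42] 151.0 [  0.3 -37.4  11.4]
285 270 [40 40 40] 145.0 [  0.3 -43.4  11.7]
285 276 [39 39 39] 140.0 [  0.3 -48.5  11.8]
285 282 [38 37 37] 137.0 [  0.3 -52.   11.2]
285 288 [34 35 35] 132.0 [  0.3 -57.   11.5]
285 294 [30 31 30] 128.0 [  0.3 -60.9  11.4]
285 300 [31 31 32] 125.0 [  0.3 -64.9  11.5]
285 306 [36 37 37] 122.0 [  0.3 -68.   11.1]
285 312 [36 36 37] 123.0 [  0.3 -67.8   8.6]
285 318 [33 34 35] 124.0 [  0.3 -67.6   6. ]
285 324 [33 34 35] 124.0 [  0.3 -67.7   3.6]
300 246 [140 140 139] 407.0 [ 17.  199.7 -88.2]
300 252 [139 139 138] 411.0 [ 17.2 200.8 -96.3]
300 258 [139 139 138] 411.0 [  17.2  199.3 -103.1]
300 264 [78 80 80] 150.0 [  6.6 -37.9  11.6]
300 270 [74 76 76] 145.0 [  6.4 -43.5  11.8]
300 276 [71 73 74] 140.0 [  6.2 -48.2  11.7]
300 282 [73 75 75] 135.0 [  6.  -53.3  11.9]
300 288 [69 71 71] 133.0 [  5.9 -56.5  11.3]
300 294 [64 65 66] 129.0 [  5.7 -60.8  11.4]
300 300 [63 65 65] 124.0 [  5.5 -65.4  11.9]
300 306 [66 67 68] 122.0 [  5.4 -67.8  11. ]
300 312 [28 29 29] 115.0 [  5.1 -74.6  13.3]
300 318 [27 28 28] 112.0 [  5.  -77.4  13. ]
300 324 [26 26 27] 110.0 [  5.  -79.5  12.4]
```

```bash
python3 - <<'E'
from h import *
s=arm.read_state();print(s["position"].round(2),s["contact_force"].round(2))
C=cam("side")
p,d=arm.get_image("side");np.savez("s3.npz",p=p,d=d)
P=s["position"]
for h in(0,18,36,60): print(h,proj(C,P+[0,0,h]).round(1), "expect depth",)
u0,v0=proj(C,P)[0]
for v in range(int(v0)-40,int(v0)+14,2):
    u=int(round(proj(C,P+[0,0,0])[0,0]))
    print(v,[(u+k,p[v,u+k].sum()//3,atd(C,u+k,v,d[v,u+k]).round(0).astype(int).tolist()) for k in(-4,0,4)])
cv2.imwrite("pics/s3.png",cv2.resize(p[180:250,190:260],None,fx=8,fy=8,interpolation=cv2.INTER_NEAREST)[:,:,::-1])
E
```

```text
[604.42 294.25  97.9 ] [ 0.65 -0.98 -0.79]
0 [[222.5 220. ]] expect depth
18 [[222.2 214.6]] expect depth
36 [[221.9 209.1]] expect depth
60 [[221.4 201.6]] expect depth
180 [(219, np.uint64(47), [603, 305, 230]), (223, np.uint64(42), [587, 313, 234]), (227, np.uint64(46), [579, 302, 231])]
182 [(219, np.uint64(44), [605, 302, 223]), (223, np.uint64(36), [588, 312, 228]), (227, np.uint64(45), [577, 307, 227])]
184 [(219, np.uint64(45), [603, 307, 219]), (223, np.uint64(40), [590, 308, 220]), (227, np.uint64(43), [579, 305, 220])]
186 [(219, np.uint64(45), [605, 304, 211]), (223, np.uint64(42), [589, 310, 215]), (227, np.uint64(44), [580, 303, 213])]
188 [(219, np.uint64(40), [606, 302, 204]), (223, np.uint64(44), [592, 305, 206]), (227, np.uint64(45), [579, 306, 208])]
190 [(219, np.uint64(34), [609, 296, 195]), (223, np.uint64(45), [591, 309, 202]), (227, np.uint64(45), [587, 287, 194])]
192 [(219, np.uint64(44), [609, 297, 189]), (223, np.uint64(43), [591, 308, 195]), (227, np.uint64(44), [590, 282, 186])]
194 [(219, np.uint64(40), [606, 304, 186]), (223, np.uint64(38), [593, 305, 
[... 1632 characters left out ...]
[704, 107, -2]), (223, np.uint64(210), [688, 108, 1]), (227, np.uint64(208), [678, 97, -3])]
224 [(219, np.uint64(200), [697, 122, -2]), (223, np.uint64(171), [608, 286, 81]), (227, np.uint64(177), [670, 115, -2])]
226 [(219, np.uint64(163), [615, 299, 79]), (223, np.uint64(127), [604, 294, 78]), (227, np.uint64(128), [593, 289, 77])]
228 [(219, np.uint64(141), [611, 309, 77]), (223, np.uint64(107), [601, 302, 75]), (227, np.uint64(99), [591, 294, 73])]
230 [(219, np.uint64(181), [677, 169, -1]), (223, np.uint64(112), [598, 309, 72]), (227, np.uint64(129), [650, 163, 0])]
232 [(219, np.uint64(218), [618, 296, 57]), (223, np.uint64(140), [602, 301, 62]), (227, np.uint64(143), [595, 288, 56])]
```

View pics/s3.png

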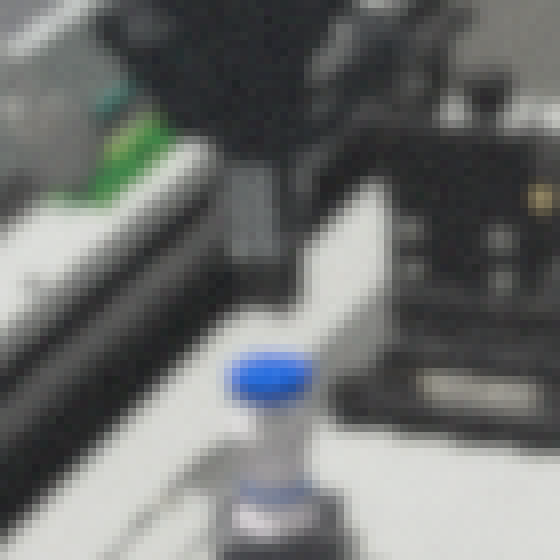

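The fingertips, as seen by both the wrist and side cameras, end about 36 mm above the reported TCP. So I'll go by force and vision, descending with care.

```bash
cat > st.py <<'E'
from h import *
import sys
def avg(n=4):
    S=[]
    for i in range(n):
        s=arm.read_state();S.append(np.r_[s["position"],s["contact_force"]]);arm.get_image("side")
    S=np.array(S);print("clock",s["clock"],"mean",S.mean(0).round(2),"sd",S.std(0).round(2))
if __name__=="__main__": avg(int(sys.argv[1]))
E
python3 -m creep '[[[2,-2,-20],[0,0,0],-1],[[2,-2,-34],[0,0,0],-1],[[2,-2,-39],[0,0,0],-1],[[2,-2,-42],[0,0,0],-1],[[2,-2,-42],[0,0,0],-1]]'
python3 - <<'E'
from h import *
import st
st.avg(6)
s=arm.read_state()
p,d=arm.get_image("wrist");cv2.imwrite("pics/w3.png",p[:,:,::-1]);np.savez("w3.npz",p=p,d=d)
K,k,_=cam("wrist",s);T=np.array(arm.camera_params("wrist")["T_tool_cam"])
for c,a,m in blobs(p,*HS["blue"],60): print(c.round(1),a,atd((K,k,T),*c,np.median(d[m])).round(1))
E
```

```text
clock: 2.68
position: [605.9, 291.1, 54.2]
ee_rot: [0.0, 0.707, -0.707, -0.0]
contact_force: [-0.6, -0.8, 0.7]
gripper_width: 0.1
clock 2.9333 mean [ 6.0630e+02  2.9141e+02  5.4900e+01 -7.0000e-02 -2.8000e-01  6.1000e-01] sd [0.17 0.13 0.34 0.37 0.61 0.37]
[281.5 256.2] 1211 [ -1.4 -24.2   8.5]
```

View pics/w3.png

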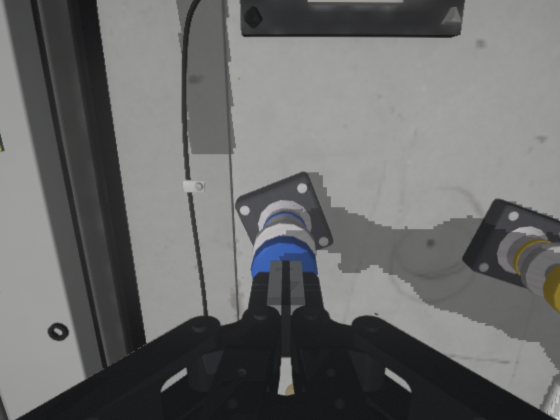

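```bash
python3 -m creep '[[[0,0,-3],[0,0,0],-1],[[0,0,-6],[0,0,0],-1],[[0,0,-6],[0,0,0],-1]]'; for i in 1 2 3; do python3 -m creep '[[[0,0,-1],[0,0,0],-1],[[0,0,-1],[0,0,0],-1]]' | egrep "pos|force"; done
```

```text
clock: 3.28
position: [605.8, 291.1, 47.6]
ee_rot: [0.0, 0.707, -0.707, -0.0]
contact_force: [0.1, 1.1, -0.1]
gripper_width: 0.1
position: [605.8, 291.1, 47.2]
contact_force: [0.1, -0.1, 3.3]
position: [605.9, 291.1, 46.2]
contact_force: [-1.2, -0.2, 3.8]
position: [605.9, 291.1, 45.0]
contact_force: [-1.3, 0.0, 4.0]
```

```bash
python3 - <<'E'
from h import *
import st
st.avg(5)
s=arm.read_state()
p,d=arm.get_image("wrist");np.savez("w4.npz",p=p,d=d)
cv2.imwrite("pics/w4.png",cv2.resize(p[160:320,200:360],None,fx=3.5,fy=3.5,interpolation=cv2.INTER_CUBIC)[:,:,::-1])
K,k,_=cam("wrist",s);T=np.array(arm.camera_params("wrist")["T_tool_cam"])
for v in range(200,275,4): print(v,p[v,285],atd((K,k,T),285,v,d[v,285]).round(1))
E
```

```text
clock 3.9833 mean [ 6.0586e+02  2.9113e+02  4.5040e+01 -1.0300e+00  2.6000e-01  3.6000e+00] sd [0.01 0.02 0.02 0.18 0.47 0.3 ]
200 [78 78 81] [ 0.2 27.9 19.5]
204 [80 80 84] [ 0.2 27.1 17.3]
208 [162 158 161] [ 0.2 26.2 15.1]
212 [157 154 158] [ 0.2 24.3 13.2]
216 [89 88 90] [ 0.2 19.4 12.5]
220 [ 68  89 140] [ 0.2 13.1 12.4]
224 [89 88 90] [ 0.2  6.4 12.6]
228 [86 85 87] [ 0.2 -8.4 16.2]
232 [167 166 167] [  0.3 -12.5  15.7]
236 [178 176 177] [  0.2 -11.2  13.1]
240 [119 118 121] [  0.2 -11.5  11.1]
244 [41 53 86] [  0.3 -25.5  15.2]
248 [ 43  59 100] [  0.3 -29.6  15.1]
252 [ 57  92 166] [  0.3 -28.5  12.7]
256 [ 58  93 168] [  0.3 -31.5  12.2]
260 [ 46  64 106] [  0.3 -33.   11. ]
264 [38 38 41] [  0.3 -37.2  11.2]
268 [37 37 40] [  0.3 -42.1  11.9]
272 [36 37 41] [  0.3 -45.7  12. ]
```

View pics/w4.png

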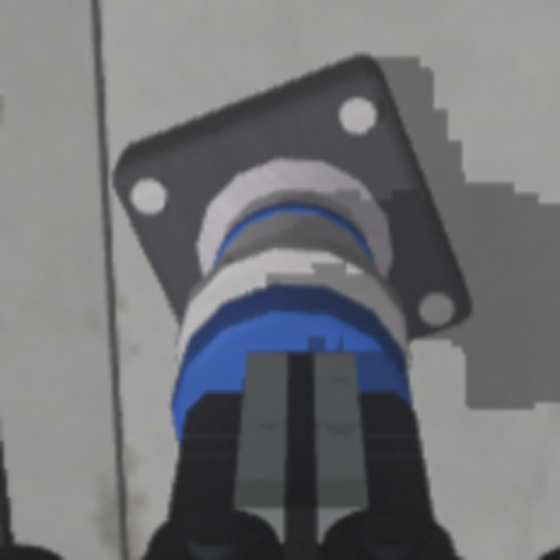

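```bash
python3 -m creep '[[[0,0,-1],[0,0,0],-1],[[0,0,-2],[0,0,0],-1],[[0,0,-2.7],[0,0,0],-1],[[0,0,-2.7],[0,0,0],-1]]'; python3 st.py 3; python3 -m creep '[[[0,0,3],[0,0,0],-1],[[0,0,15],[0,0,0],-1],[[0,0,40],[0,0,0],-1],[[0,0,45],[0,0,0],-1],[[0,0,45],[0,0,0],-1],[[0,0,45],[0,0,0],-1]]'
python3 - <<'E'
from h import *
s=arm.read_state();print(s["position"])
p,d=arm.get_image("wrist");np.savez("w5.npz",p=p,d=d);C=cam("wrist",s)
cv2.imwrite("pics/w5.png",p[:,:,::-1])
for c,a,m in blobs(p,*HS["blue"],60):
    v,u=np.nonzero(m);Z=[atd(C,uu,vv,d[vv,uu]) for uu,vv in zip(u,v) if abs(uu-c[0])<12 and abs(vv-c[1])<8]
    print(c.round(1),a,np.mean(Z,0).round(1),np.std(Z,0).round(1))
# bench ref
Z=[atd(C,u,v,d[v,u]) for u in range(380,420,4) for v in range(60,140,4)];print("bench",np.mean(Z,0).round(2))
E
```

```text
clock: 4.42
position: [605.8, 291.1, 42.0]
ee_rot: [0.0, 0.707, -0.707, -0.0]
contact_force: [-0.5, 0.7, 2.9]
gripper_width: -0.2
clock 4.5167 mean [ 6.0582e+02  2.9110e+02  4.1970e+01 -1.7000e-01  5.2000e-01  2.7100e+00] sd [0.01 0.   0.02 0.24 0.17 0.19]
clock: 5.07
position: [605.5, 291.0, 87.5]
ee_rot: [0.0, 0.707, -0.707, -0.001]
contact_force: [0.1, 0.2, -0.6]
gripper_width: 0.1
[605.53999275 291.03465702  87.47022384]
[283.  237.2] 2016 [606.2 289.7  73.1] [ 3.9  6.5 13.6]
bench [5.2627e+02 2.1557e+02 4.2000e-01]
```

View pics/w5.png

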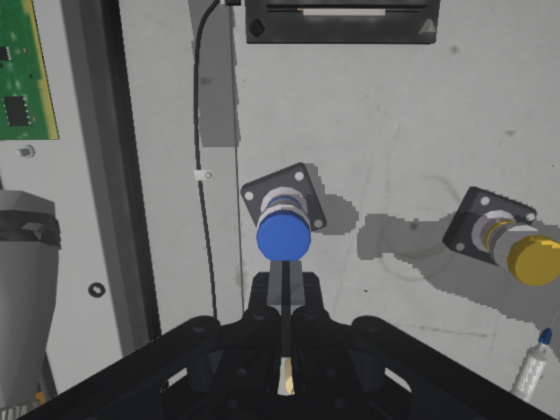

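```bash
python3 - <<'E'
from h import *
s=arm.read_state()
f=np.load("w5.npz");p,d=f["p"],f["d"];C=cam("wrist",s)
def g(uu,vv,r): 
    Z=np.array([atd(C,u,v,d[v,u]) for u in range(uu-r,uu+r+1) for v in range(vv-r,vv+r+1)]); return np.median(Z,0).round(2)
print("blue",g(283,235,9));print("yellow",g(536,261,9));print("bench",g(400,100,12),g(370,150,6),g(220,290,8))
E
```

```text
blue [606.   288.22  71.33]
yellow [453.89 306.96  68.47]
bench [523.78 216.36  -1.6 ] [542.62 251.63  -1.76] [659.39 368.08  -1.7 ]
```

```bash
python3 - <<'E'
from h import *
s=arm.read_state()
K,k,_=cam("wrist",s);T=np.array(arm.camera_params("wrist")["T_tool_cam"]);C=(K,k,T)
def g(d,uu,vv,r):
    Z=np.array([atd(C,u,v,d[v,u]) for u in range(uu-r,uu+r+1) for v in range(vv-r,vv+r+1)]); return np.median(Z,0).round(2)
f=np.load("w1.npz");d=f["d"]
print("w1 blue",g(d,153,133,7),"bench",g(d,260,90,8),g(d,260,200,8),g(d,120,60,3), "yel",g(d,341,152,7))
d=np.load("w3.npz")["d"]
print("w3 blue",g(d,283,253,3),"bench",g(d,380,80,8),g(d,370,180,8),g(d,210,250,8))
d=np.load("w5.npz")["d"]
print("w5 blue",g(d,283,235,9),g(d,283,230,4),g(d,283,243,4),"bench",g(d,400,100,8),"yel",g(d,536,261,9))
E
```

```text
w1 blue [-106.74  119.92   48.07] bench [-24.75 200.13  80.86] [-27.27 199.94 -33.27] [-160.86  200.05  109.4 ] yel [ 47.71 130.16  30.75]
w3 blue [ -0.66 -24.34  10.14] bench [57.74 55.43 86.89] [56.09 55.74 24.66] [-52.49  55.8  -25.75]
w5 blue [-0.93 15.28  2.48] [-0.91 15.15  5.81] [-0.94 15.37 -2.49] bench [81.09 88.4  74.45] yel [151.21  18.33 -16.03]
```

```bash
python3 - <<'E'
from h import *
s=arm.read_state();print(s["clock"])
K,k,_=cam("wrist",s);T=np.array(arm.camera_params("wrist")["T_tool_cam"]);C=(K,k,T)
f=np.load("w4.npz");d=f["d"];p=f["p"]
def g(u0,u1,v0,v1):
    Z=np.array([atd(C,u,v,d[v,u]) for u in range(u0,u1) for v in range(v0,v1)]); return np.median(Z,0).round(2),Z[:,1].std().round(2)
print("cap",g(257,300,253,260),g(255,267,260,270),g(304,314,260,270),"bench",g(380,400,200,240),g(210,225,170,240),g(220,230,250,300))
E
```

```text
5.1167
cap (array([ -2.81, -30.15,  11.42]), np.float64(11.66)) (array([-10.68, -30.18,   7.3 ]), np.float64(0.51)) (array([ 10.56, -30.06,   7.26]), np.float64(14.25)) bench (array([68.56, 45.96,  0.69]), np.float64(17.27)) (array([-43.6 ,  46.01,  10.93]), np.float64(16.52)) (array([-41.51,  45.93, -39.77]), np.float64(19.51))
```

Blue sank about 6.9 mm (cap top at 73.1), clear of the collar. The true tip offset is 31.1 mm from the reported z. On to yellow.

```bash
python3 -m creep '[[[0,0,30],[0,0,0],-1],[[-40,5,30],[0,0,0],-1],[[-80,10,30],[0,0,0],-1],[[-120,15,30],[0,0,0],-1],[[-153.5,18.5,30],[0,0,0],-1],[[-153.5,18.5,30],[0,0,0],-1],[[-153.5,18.5,0],[0,0,0],-1],[[-153.5,18.5,-25],[0,0,0],-1],[[-153.5,18.5,-34],[0,0,0],-1],[[-153.5,18.5,-37],[0,0,0],-1],[[-153.5,18.5,-37],[0,0,0],-1],[[-153.5,18.5,-37],[0,0,0],-1]]'
cat > look.py <<'E'
from h import *
import st,sys
col,out=sys.argv[1:3]
st.avg(4)
s=arm.read_state();p,d=arm.get_image("wrist");np.savez(out+".npz",p=p,d=d)
K,k,_=cam("wrist",s);T=np.array(arm.camera_params("wrist")["T_tool_cam"]);C=(K,k,T);W=cam("wrist",s)
v,u=np.mgrid[0:420,0:560]
q=cv2.undistortPoints(np.stack([u,v],-1).reshape(-1,1,2).astype(float),K,np.array([k,0,0,0,0.])).reshape(-1,2)
Y=((np.c_[q,np.ones(len(q))]*d.reshape(-1,1))@T[:3,:3].T+T[:3,3])
hb=cv2.cvtColor(p,cv2.COLOR_RGB2HSV).reshape(-1,3)
b=np.abs(Y[:,1]-s["position"][2])<4
bench=np.median(Y[b,1]);print("bench toolY",bench.round(2),b.sum())
H=dict(HS);H["yellow"]=((20,150,90),(34,255,255))
for c,a,m in blobs(p,*H[col],150):
    y=Y[m.reshape(-1)];h=bench-y[:,1];top=np.percentile(h,60)
    t=np.abs(h-top)<2.5; q2=W[2]
    print(c.round(1),a,"height",np.median(h[t]).round(2),"tool xz mid",((y[t].max(0)+y[t].min(0))/2).round(1),"mean",y[t].mean(0).round(1))
im=p[:,:,::-1].copy();cv2.imwrite(f"pics/{out}.png",im)
E
python3 look.py yellow w6
```

```text
clock: 6.12
position: [453.1, 310.0, 50.8]
ee_rot: [0.001, 0.707, -0.707, 0.0]
contact_force: [-0.4, -0.0, 0.9]
gripper_width: -0.3
clock 6.2667 mean [ 4.5311e+02  3.1013e+02  5.1200e+01 -4.5000e-01 -3.1000e-01  3.9000e-01] sd [0.06 0.09 0.21 0.1  0.2  0.47]
bench toolY 52.25 143416
[288.6 252.2] 1548 height 69.98 tool xz mid [  1.7 -17.6   6.4] mean [  2.  -17.7   7.4]
```

View pics/w6.png

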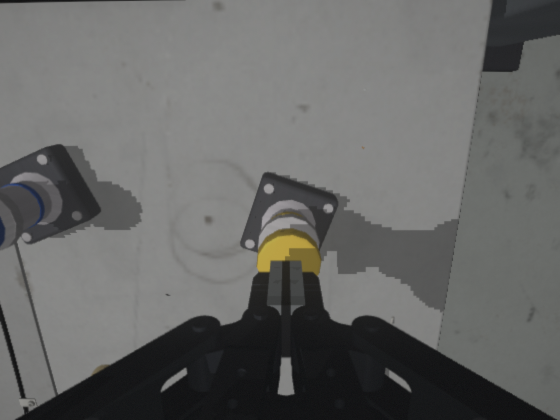

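```bash
python3 -m creep '[[[-1.5,0,-4],[0,0,0],-1],[[-1.5,0,-8],[0,0,0],-1],[[-1.5,0,-10],[0,0,0],-1],[[-1.5,0,-10],[0,0,0],-1],[[-1.5,0,-10],[0,0,0],-1]]'; python3 look.py yellow w7;  python3 -m creep '[[[0,0,-1],[0,0,0],-1],[[0,0,-2],[0,0,0],-1],[[0,0,-3],[0,0,0],-1],[[0,0,-3],[0,0,0],-1],[[0,0,-3],[0,0,0],-1]]'; python3 look.py yellow w8
```

```text
clock: 6.78
position: [450.6, 309.4, 39.9]
ee_rot: [-0.0, -0.707, 0.707, 0.0]
contact_force: [0.2, 0.2, 0.3]
gripper_width: 0.2
clock 6.9333 mean [ 4.5077e+02  3.0955e+02  4.0110e+01 -2.9000e-01  7.0000e-02  3.7000e-01] sd [0.09 0.1  0.14 0.28 0.35 0.2 ]
bench toolY 41.27 146135
[281.7 258.1] 1014 height 69.9 tool xz mid [ -0.2 -28.7   7.7] mean [ -1.3 -28.6   9.7]
clock: 7.45
position: [450.9, 309.7, 37.5]
ee_rot: [0.0, 0.707, -0.707, -0.0]
contact_force: [-0.1, 0.2, 3.9]
gripper_width: -0.1
clock 7.6 mean [ 4.5089e+02  3.0967e+02  3.7480e+01 -6.4000e-01  2.7000e-01  3.7200e+00] sd [0.01 0.01 0.   0.44 0.28 0.4 ]
bench toolY 38.43 147159
[281.9 259. ] 927 height 68.6 tool xz mid [ -0.3 -30.    7.4] mean [ -1.1 -30.2  10. ]
```

```bash
python3 -m creep '[[[0,0,-1],[0,0,0],-1],[[0,0,-2],[0,0,0],-1],[[0,0,-3],[0,0,0],-1],[[0,0,-3.5],[0,0,0],-1],[[0,0,-3.5],[0,0,0],-1]]'; python3 look.py yellow w9; python3 -m creep '[[[0,0,3],[0,0,0],-1],[[0,0,15],[0,0,0],-1],[[0,0,50],[0,0,0],-1],[[0,0,80],[0,0,0],-1],[[0,0,80],[0,0,0],-1],[[0,0,80],[0,0,0],-1]]'; python3 look.py yellow w10;python3 look.py blue w11
```

```text
clock: 8.12
position: [450.9, 309.7, 33.5]
ee_rot: [0.0, 0.707, -0.707, -0.0]
contact_force: [-0.4, 0.1, 1.7]
gripper_width: 0.2
clock 8.2667 mean [ 4.5086e+02  3.0966e+02  3.3540e+01 -2.1000e-01  1.8000e-01  1.8600e+00] sd [0.01 0.01 0.01 0.5  0.2  0.26]
bench toolY 34.51 148527
[281.9 258.9] 955 height 64.65 tool xz mid [ -0.2 -29.8   7.7] mean [ -1.1 -30.1  10. ]
clock: 8.87
position: [451.2, 310.2, 115.4]
ee_rot: [0.001, 0.708, -0.706, 0.0]
contact_force: [0.1, -0.3, -1.0]
gripper_width: 0.4
clock 9.0167 mean [ 4.5031e+02  3.0925e+02  1.1358e+02  5.0000e-02 -2.2000e-01 -4.7000e-01] sd [0.54 0.62 1.14 0.54 0.44 0.84]
bench toolY 113.08 124234
[283.2 218.7] 1527 height 64.66 tool xz mid [-1.1 48.5 -0.3] mean [-1.  48.4  0.2]
clock 9.2667 mean [ 4.5026e+02  3.0898e+02  1.1254e+02  2.3000e-01 -9.0000e-02  2.7000e-01] sd [0.16 0.16 0.22 0.46 0.24 0.33]
bench toolY 113.92 124671
[ 38.7 196. ] 1694 height 73.17 tool xz mid [-155.8   40.8   18. ] mean [-155.1   40.8   18.2]
```

View pics/w10.png

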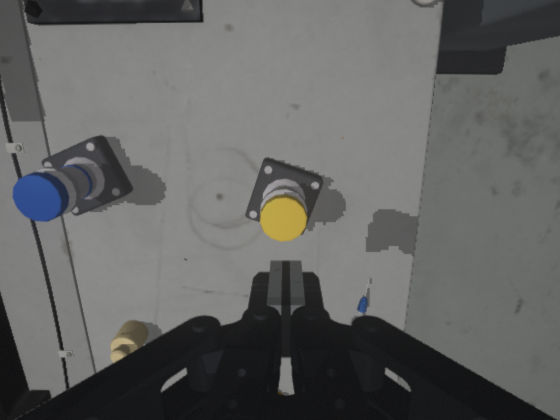

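```bash
python3 -m creep '[[[0,0,40],[0,0,0],-1],[[0,-15,75],[0,0,0],-1],[[2,-50,90],[0,0,0],-1],[[2,-90,90],[0,0,0],-1],[[2,-130,90],[0,0,0],-1],[[2,-170,90],[0,0,0],-1],[[2,-210,90],[0,0,0],-1],[[2,-250,90],[0,0,0],-1],[[2,-290,90],[0,0,0],-1],[[2,-330,90],[0,0,0],-1],[[2,-350,90],[0,0,0],-1],[[2,-350,90],[0,0,0],-1]]'; python3 look.py green w12
```

```text
clock: 10.37
position: [452.1, -43.6, 203.6]
ee_rot: [-0.002, -0.707, 0.707, 0.002]
contact_force: [0.4, -0.0, -0.5]
gripper_width: -0.0
clock 10.5167 mean [ 4.5248e+02 -4.1810e+01  2.0365e+02  2.0000e-01  4.6000e-01  7.0000e-02] sd [0.26 1.19 0.02 0.29 0.61 0.35]
bench toolY 204.65 90441
[286.2 114.3] 1094 height 89.87 tool xz mid [  0.6 114.7  62.4] mean [  1.1 114.8  62.8]
[ 13.8 383.6] 762 height 109.72 tool xz mid [-263.7   95.  -171.1] mean [-262.6   94.9 -187.4]
```

View pics/w12.png

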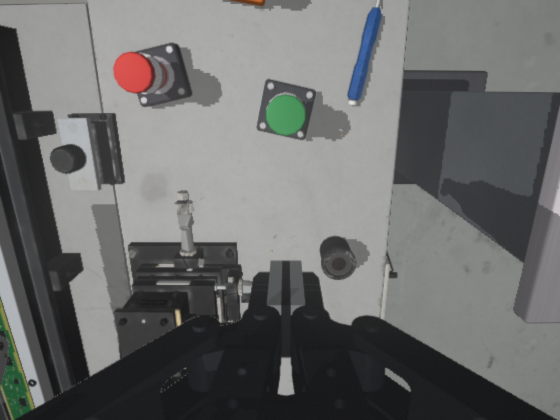

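```bash
python3 -m creep '[[[-0.5,-35,0],[0,0,0],-1],[[-0.5,-60.5,0],[0,0,0],-1],[[-0.5,-60.5,0],[0,0,0],-1],[[-0.5,-60.5,-40],[0,0,0],-1],[[-0.5,-60.5,-80],[0,0,0],-1],[[-0.5,-60.5,-110],[0,0,0],-1],[[-0.5,-60.5,-126],[0,0,0],-1],[[-0.5,-60.5,-133],[0,0,0],-1],[[-0.5,-60.5,-133],[0,0,0],-1],[[-0.5,-60.5,-133],[0,0,0],-1]]'; python3 look.py green w13
```

```text
clock: 11.45
position: [453.3, -100.3, 71.4]
ee_rot: [-0.0, -0.707, 0.707, -0.001]
contact_force: [-0.3, -0.3, 0.2]
gripper_width: -0.0
clock 11.6 mean [ 4.5358e+02 -1.0043e+02  7.1920e+01 -1.9000e-01 -2.1000e-01  5.5000e-01] sd [0.17 0.11 0.33 0.19 0.24 0.41]
bench toolY 73.17 121138
[183.4   7. ] 782 height 89.85 tool xz mid [-39.7 -16.6 111.8] mean [-39.5 -16.7 112.3]
[281.2 249.2] 1165 height 90.1 tool xz mid [  0.4 -16.8   7.1] mean [ -1.6 -17.    8.6]
```

View pics/w13.png

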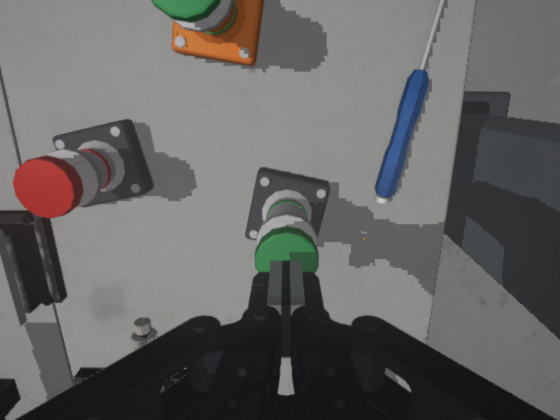

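```bash
python3 -m creep '[[[0,-0.5,-4],[0,0,0],-1],[[0,-0.5,-8],[0,0,0],-1],[[0,-0.5,-10.5],[0,0,0],-1],[[0,-0.5,-10.5],[0,0,0],-1],[[0,-0.5,-10.5],[0,0,0],-1]]'; python3 look.py green w14;  python3 -m creep '[[[0,0,-1],[0,0,0],-1],[[0,0,-2],[0,0,0],-1],[[0,0,-3],[0,0,0],-1],[[0,0,-3],[0,0,0],-1],[[0,0,-3],[0,0,0],-1]]'; python3 look.py green w15
```

```text
clock: 12.12
position: [452.0, -101.6, 59.9]
ee_rot: [-0.0, -0.707, 0.707, 0.001]
contact_force: [0.0, 0.1, -0.4]
gripper_width: -0.0
clock 12.2667 mean [ 4.5221e+02 -1.0151e+02  6.0080e+01  1.0000e-01 -2.0000e-02  3.0000e-02] sd [0.13 0.03 0.13 0.34 0.59 0.35]
bench toolY 61.24 123597
[171.8   5.4] 582 height 89.73 tool xz mid [-40.8 -28.4 110.2] mean [-40.6 -28.5 110.5]
[277.6 256.9] 678 height 89.96 tool xz mid [ -1.7 -28.5   7.8] mean [ -3.  -28.7  10.4]
clock: 12.78
position: [452.4, -101.5, 57.4]
ee_rot: [-0.0, -0.707, 0.707, 0.0]
contact_force: [-0.9, 1.2, 2.2]
gripper_width: -0.2
clock 12.9333 mean [ 452.42 -101.45   57.37   -0.95    0.64    2.8 ] sd [0.02 0.01 0.   0.56 0.57 0.41]
bench toolY 58.35 124592
[169.6   4.8] 493 height 89.7 tool xz mid [-41.2 -31.6 109.9] mean [-40.6 -31.4 110.2]
[278.8 257.6] 676 height 88.63 tool xz mid [ -1.4 -30.2   8.4] mean [ -2.5 -30.3  10.7]
```

Green is at 1.4 mm, so 3.4 mm more.

```bash
python3 -m creep '[[[0,0,-1],[0,0,0],-1],[[0,0,-2],[0,0,0],-1],[[0,0,-3],[0,0,0],-1],[[0,0,-3.3],[0,0,0],-1],[[0,0,-3.3],[0,0,0],-1]]'; python3 look.py green w16; python3 -m creep '[[[0,0,3],[0,0,0],-1],[[0,0,15],[0,0,0],-1],[[0,0,50],[0,0,0],-1],[[0,0,90],[0,0,0],-1],[[0,0,130],[0,0,0],-1],[[0,0,145],[0,0,0],-1],[[0,0,145],[0,0,0],-1],[[0,0,145],[0,0,0],-1],[[0,0,145],[0,0,0],-1]]'; python3 look.py green w17; python3 look.py red w18
python3 - <<'E'
from h import *
p,d=arm.get_image("top");cv2.imwrite("pics/t9.png",cv2.resize(p[150:280,200:450],None,fx=3.2,fy=3.2,interpolation=cv2.INTER_CUBIC)[:,:,::-1])
p,d=arm.get_image("side");cv2.imwrite("pics/s9.png",cv2.resize(p[160:280,180:340],None,fx=5,fy=5,interpolation=cv2.INTER_CUBIC)[:,:,::-1])
E
```

```text
clock: 13.45
position: [452.4, -101.4, 53.8]
ee_rot: [0.0, 0.707, -0.707, -0.0]
contact_force: [0.4, 0.3, 2.6]
gripper_width: -0.1
clock 13.6 mean [ 4.5240e+02 -1.0144e+02  5.3800e+01  4.0000e-01  4.8000e-01  2.1800e+00] sd [0.01 0.01 0.   0.19 0.09 0.39]
bench toolY 54.77 125784
[166.3   3.8] 391 height 89.74 tool xz mid [-40.6 -34.9 109.6] mean [-40.7 -34.9 109.7]
[279.  257.6] 703 height 85.0 tool xz mid [ -1.4 -30.1   8.5] mean [ -2.4 -30.2  10.7]
clock: 14.45
position: [450.9, -101.4, 197.5]
ee_rot: [-0.001, 0.707, -0.707, -0.002]
contact_force: [-0.9, -0.7, -0.4]
gripper_width: -0.1
clock 14.6 mean [ 4.5099e+02 -1.0146e+02  1.9728e+02  1.2000e-01 -5.1000e-01 -4.9000e-01] sd [0.14 0.05 0.14 0.78 0.52 0.37]
bench toolY 198.3 92555
[226.8  28.7] 1520 height 89.81 tool xz mid [-41.7 108.5 122.7] mean [-41.5 108.5 122.9]
[292.6 187.6] 267 height 84.87 tool xz mid [  5.6 113.4   2.8] mean [  6.4 113.4   3.8]
[  4.7 374. ] 320 height 110.49 tool xz mid [-263.9   87.9 -166.4] mean [-261.4   87.8 -168.7]
clock 14.85 mean [ 4.5190e+02 -1.0149e+02  1.9809e+02 -1.3000e-01 -6.0000e-02  9.0000e-02] sd [0.17 0.02 0.24 0.34 0.66 0.56]
bench toolY 199.47 92318
```

View pics/t9.png

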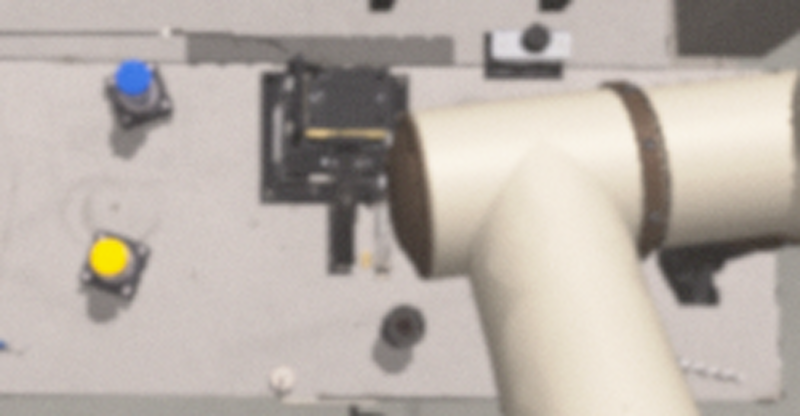

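View pics/s9.png

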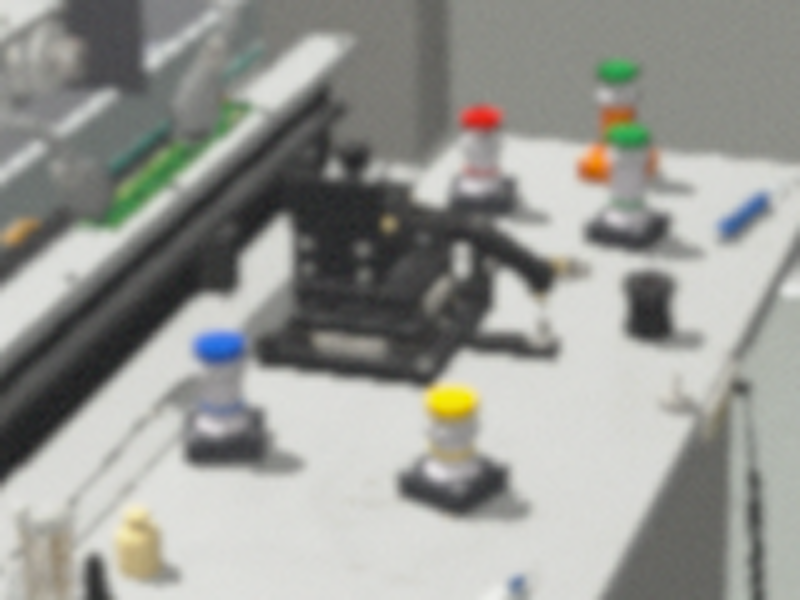

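View pics/w17.png

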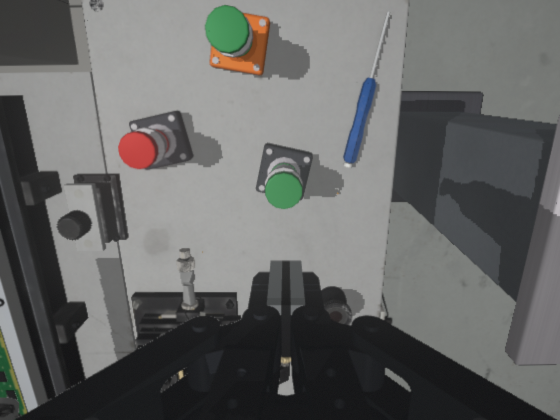

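```bash
python3 - <<'E'
from bench import arm
print(arm.job_done())
E
```

```text
the job is handed in; nothing more can be done
None
```

I tapped the blue, yellow and green caps in that order with the shut fingertips, then lifted clear and handed the job in at about 15 s. Yellow and green are close to 5 mm, but blue went about 2 mm too deep.

| Gauge | Cap top at the end, from wrist-camera depth | Sunk by |
|---|---|---|
| Blue | 73.1 mm | about 6.9 mm |
| Yellow | 64.7 mm | about 5.3 mm |
| Green | 84.9 mm | about 5.1 mm |

- **Collars:** No cap is on its collar; each has 12 mm of travel. Force readings stayed at about 4 N or less.
- **Other objects:** I never went near the red gauge or the orange-footed green look-alike. In the last pictures the gauges stand upright, and nothing looks moved. My separate cap-height check on red found no cap, so I only have its appearance in the pictures. I did not measure any object's position before and after.
- **Why blue is deeper:** Both cameras showed the fingertips ending well short of the reported tool point, despite the description. Depth images put the true offset at about 31 mm. The first force readings during the blue tap also registered contact about 1.5 mm late. I corrected both by checking cap depth in the camera images during the yellow and green taps.

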